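# Swap the tin and the jar on their display stands

### The arm

A 6-joint arm with a two-finger parallel gripper is mounted at the origin on the work surface. World frame = base frame: x ahead of the robot, y to its left, z up, the work surface at z = 0. Lengths are in m, angles in degrees, forces in N, time in s.
With the tool pointing down it reaches from about 0.3 to 0.75 m from the base axis. Payload 8.5 kg.
Tool frame: the origin (TCP) lies on the mounting face of the last link; the fingertips stand 173 mm ahead of it and the grasp point (between the pads) lies 155 mm ahead of it (env.tips_ahead is the distance from the TCP to the fingertips, in m); z points along the fingers, x is the direction in which the jaws open and shut, and the axes are right-handed (so a half turn about z gives the same grasp; the last joint's range is limited). The gripper opens to 85 mm and grips with 20 to 120 N. Pads are 22 mm wide; open, the fingers measure 114 mm over their backs; the gripper's body (76 mm by 85 mm) begins 54 mm behind the grasp point. The pads swing forward as they close: fully open they stand 13 mm farther back than shut.
Start: joints at [-86.992, 21.807, 74.336, -0, 83.858, -12.336], TCP at [0.146, -0.53, 0.405] pointing down, gripper open.
Joint ranges: [-178.18, 178.18], [-50.72, 133.34], [12.68, 142.11], [-81.47, 261.47], [9.98, 163.14], [-165.26, 165.26]. Speed limits (degrees/s): [136.94, 136.94, 180, 180, 180, 180].

### API

Orientations are given as a 3x3 rotation matrix whose columns are the frame's x, y, z axes.
In Python, from rig import env gives the robot as it stands. The module is installed in compiled form; this text tells all that it offers.
- The arm moves only by the tool step_arm, never from a script. Its argument "increments" is a list of rows, each an object of numbers: "x", "y", "z": the shift along the tool's x, y, z in cm; "wx", "wy", "wz": the turn, a rotation vector about the tool's x, y, z in rad; "gripper": the finger opening in cm, from 0 to 8.54. A call has 1 to 20 rows; each row shifts and turns the commanded pose from where the row before left it, along the tool's axes as they then stand; what a row does not reach is not made up. A row lasts 1/10 s, in which the tool goes at most 50 mm and 8.59 degrees, less where a joint would pass 70% of its speed; a pose out of reach is approached as far as the arm can. A call with a gripper value outside its range is refused whole. The fingers move at their own pace and stop on an object; "newtons" is the grip in N (left out, the last holds). Time passes only in rows, so rows that do not move let the fingers close. It gives the time, the measured TCP pose, the force and the opening at its end, in the units of the state.
- env.observe(): the state, without advancing time (a new reading comes with each control period).
- env.get_image(name): name is "scene" or "top" or "wrist"; returns a dict with "color" (400x640x3 uint8, blue, green, red), "camera_matrix" (3x3 intrinsics, pixels), "rvec" (rotation vector, rad) and "tvec" (3), from world to camera coordinates, as OpenCV has them. Camera axes: x right, y down, z forward; pixel columns grow to the right and rows downward; lengths in m; the calibration is good to about 2 mm. A picture is of the moment at which its call begins. There is no depth.
- env.close_job(): hands the job in, once; it reports no verdict.
The state is a dict: "time_s": time; "q": joint angles; "qvel": joint speeds; "joint_efforts": joint torques, N m; "position": TCP position; "tool_rot": TCP orientation; "ft_force": force on the tool from outside, world axes, zero at the start; "wrist_torque": the same for the moment, N m; "grip_width": finger opening in m.
Only numpy, scipy, OpenCV 4.12 (cv2) and the standard library are available. Lean on these libraries where they do the work, as an engineer would, in place of code of your own. Each camera call takes 0.05 s, during which the arm holds its last target. There are 200 camera calls.

### The job

The metal tin and the round glass jar are on each other's display stands at the market counter: swap them, so that the tin stands between the cheeks of the narrow stand and the jar between the cheeks of the wide one, each upright on the base board, in the middle over the dark mark. The cork mat is free for setting something aside meanwhile. Do not tip over the tin or the jar, and leave the bottles, the tub and the wooden measure where they are.

Things in the scene. Friction and masses are not known exactly. Their poses are not given: they have to be found in the camera images.
- tin_center (a point): Upright plain metal tin, a rectangular box 64 (its x) x 44 (its y) x 100 high (its z), flat lid flush with its sides, about 0.2 to 0.45 kg. The point is its centre, 50 above its underside. At the start it stands in the wide stand, its 64 mm length running from cheek to cheek.
- jar_center (a point): Upright round amber glass jar with a flat steel lid, diameter 46, 100 high, about 0.2 to 0.45 kg. The point is its centre, 50 above its underside; z is up. At the start it stands in the narrow stand.
- wide_stand_spot (a point): Wide display stand, plywood, fixed: base board 10 thick, 64 (x) by 100 (y), with upright cheeks 12 thick along its +y and -y edges, 76 apart inside, as long as the base, rising to 112 above the counter; open above and at +x and -x. The point is the middle of the base board's top, 10 above the counter, under a thin dark 40 mm square mark; x runs along the cheeks, y from cheek to cheek.
- narrow_stand_spot (a point): Narrow display stand, made like the wide one: base board 10 thick, 80 (x) by 80 (y), cheeks 12 thick, only 56 apart inside, 80 long, rising to 112 above the counter; open above and at +x and -x. The tin fits only with its length along the cheeks. The point is the middle of the base board's top, under a dark 40 mm square mark; x runs along the cheeks, y from cheek to cheek.
- mat_top (a point): Square cork mat 130 x 130 x 4, fixed on the counter, empty at the start: a free spot for setting something aside. The point is the centre of its top face.
- sauce_center (a point): Bystander: round dark amber sauce bottle with red cap, diameter 50, 150 high, standing beside the wide stand's +y cheek. The point is its centre, 75 up. Not to be disturbed.
- oil_center (a point): Bystander: round green oil bottle with yellow cap, diameter 44, 140 high, standing beside the narrow stand's +y cheek. The point is its centre, 70 up. Not to be disturbed.
- tub_center (a point): Bystander: closed red plastic tub, 90 x 105 x 72 high, standing beyond the +x side of the wide stand. The point is its centre, 36 up. Not to be disturbed.
- measure_center (a point): Bystander: open square wooden grain measure, 80 x 80 x 50 high, empty, standing beyond the +x side of the cork mat. The point is its centre, 25 up. Not to be disturbed.

How it is judged (in metres and radians):
At the end, for the whole second after the job is handed in: The tin stands upright and at rest on the narrow stand's base board, its centre within 15 mm of the middle and its length along the cheeks (within 0.2 rad); the jar stands upright and at rest on the wide stand's base board, its centre within 18 mm of the middle (horizontal distance between tin_center and narrow_stand_spot below 0.015 m and angle between the x axis of tin_center and the x axis of narrow_stand_spot, either way round below 0.2 rad and z of tin_center in the frame of narrow_stand_spot between 0.046 and 0.055 m and angle between each of tin_center, jar_center's own z axis and vertical below 0.1 rad and linear speed of each of tin, jar below 0.02 m/s and angular speed of each of tin, jar below 0.2 rad/s and horizontal distance between jar_center and wide_stand_spot below 0.018 m and z of jar_center in the frame of wide_stand_spot between 0.046 and 0.055 m); the robot touches nothing.
It fails at once if the sauce bottle is shifted by more than 25 mm or tipped (distance of sauce_center from where it was at the start of the episode above 0.025 m or angle between sauce_center's own z axis and vertical above 0.4 rad).
It fails at once if the oil bottle is shifted by more than 25 mm or tipped (distance of oil_center from where it was at the start of the episode above 0.025 m or angle between oil_center's own z axis and vertical above 0.4 rad).
It fails at once if the tub is shifted by more than 25 mm or tipped (distance of tub_center from where it was at the start of the episode above 0.025 m or angle between tub_center's own z axis and vertical above 0.4 rad).
It fails at once if the wooden measure is shifted by more than 25 mm or tipped (distance of measure_center from where it was at the start of the episode above 0.025 m or angle between measure_center's own z axis and vertical above 0.4 rad).
It fails at once if the tin or the jar is tipped over (angle between any of tin_center, jar_center's own z axis and vertical above 0.8 rad).
It also fails if it takes over 67 s, if anything falls off the work surface, if the arm or the gripper's body presses on something with over 40 N, if the wrist force passes 120 N, or if a joint passes its speed limit or range.

## Working session

There is one attempt and no reset: what is moved stays moved. The work goes in short steps, Python scripts to look and compute and a tool call to move; the robot and the scene stay as the last step left them, time stands still between calls to the robot, and variables do not carry over. Pictures are saved under pics/ and viewed, about 8 in all and at most 12, crops included, and the job is handed in when it is done.

Besides the shell and the picture viewer there is one more tool, called as a command line: name --argument value ..., lists and objects as JSON in quotes. step_arm: Moves the arm, as the interface text tells. Its arguments: {"type":"object","properties":{"increments":{"type":"array"},"newtons":{"type":"number"}},"required":["increments"]}

```bash
mkdir -p pics; python3 - <<'E'
from rig import env
import cv2,pickle
d={}
for n in("top","scene"):
    d[n]=env.get_image(n); cv2.imwrite(f"pics/{n}0.png",d[n]["color"])
    print(n,d[n]["camera_matrix"].round(1).tolist(),d[n]["rvec"].ravel().round(4),d[n]["tvec"].ravel().round(4))
pickle.dump(d,open("d0.pkl","wb"))
s=env.observe();print(s["time_s"],s["position"],s["tool_rot"],s["grip_width"],s["ft_force"])
E
```

```text
top [[361.5, 0.0, 319.2], [0.0, 361.5, 203.2], [0.0, 0.0, 1.0]] [ 2.2181 -2.153   0.1333] [-0.002   0.5626  0.9796]
scene [[509.3, 0.0, 317.4], [0.0, 509.3, 195.0], [0.0, 0.0, 1.0]] [ 1.8622  1.9906 -0.5529] [ 0.0158 -0.4133  1.6095]
0.1 [ 0.14555001 -0.53035672  0.40417041] [[ 2.64655489e-01 -9.64343025e-01 -4.73985154e-05]
 [-9.64342161e-01 -2.64655317e-01  1.32686637e-03]
 [-1.29209860e-03 -3.05454082e-04 -9.99999119e-01]] 0.08545053217305926 [-0.24051163  0.11059612 -0.54877931]
```

View pics/top0.png

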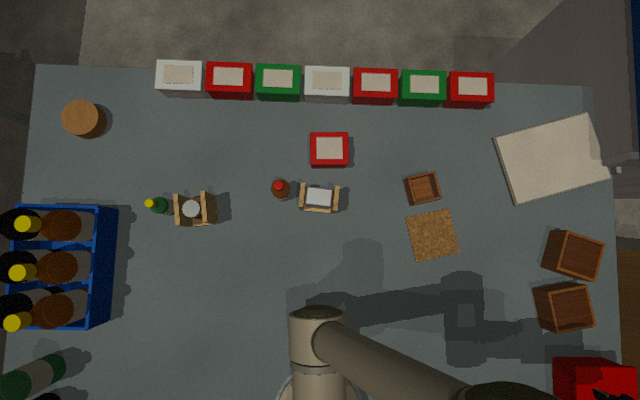

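View pics/scene0.png

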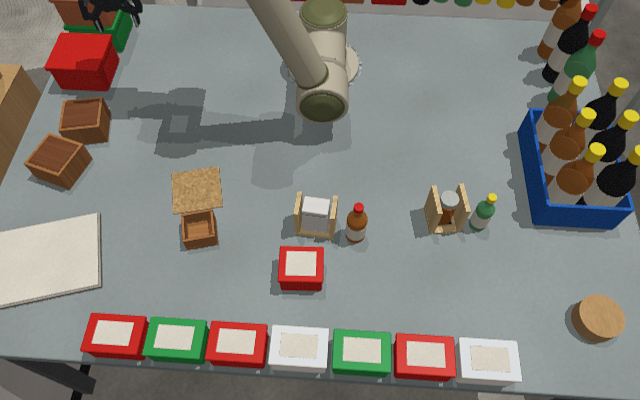

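The top view shows the tin at about (319,197), the jar lid at (191,209), the mat at (433,234) and the measure at (423,188). The scene view agrees. I'll enlarge the stands to measure them.

```bash
cat > h.py <<'E'
import numpy as np,cv2
def ray(im,u,v,z):
    R=cv2.Rodrigues(im["rvec"])[0];t=im["tvec"].reshape(3)
    p=cv2.undistortPoints(np.array([[[u,v]]],float),im["camera_matrix"],None)[0,0]
    d=R.T@np.array([p[0],p[1],1]);c=-R.T@t
    return c+d*(z-c[2])/d[2]
def proj(im,P): return cv2.projectPoints(np.array(P,float).reshape(-1,3),im["rvec"],im["tvec"],im["camera_matrix"],None)[0].reshape(-1,2)
E
python3 - <<'E'
import pickle,cv2,numpy as np
from h import *
d=pickle.load(open("d0.pkl","rb"));t=d["top"]["color"];s=d["scene"]["color"]
f=lambda a:cv2.resize(a,(400,300),interpolation=cv2.INTER_CUBIC)
c=np.vstack([np.hstack([f(t[180:240,160:240]),f(t[170:230,285:365])]),np.hstack([f(s[170:245,415:515]),f(s[180:255,270:370])])])
cv2.imwrite("pics/c1.png",c)
for n,u,v,z in[("tin",319,197,.11),("jar",191,209,.11),("mat",433,234,.004)]:print(n,ray(d["top"],u,v,z).round(3))
E
```

```text
tin [0.57  0.018 0.11 ]
jar [0.53 0.34 0.11]
mat [ 0.487 -0.313  0.004]
```

View pics/c1.png

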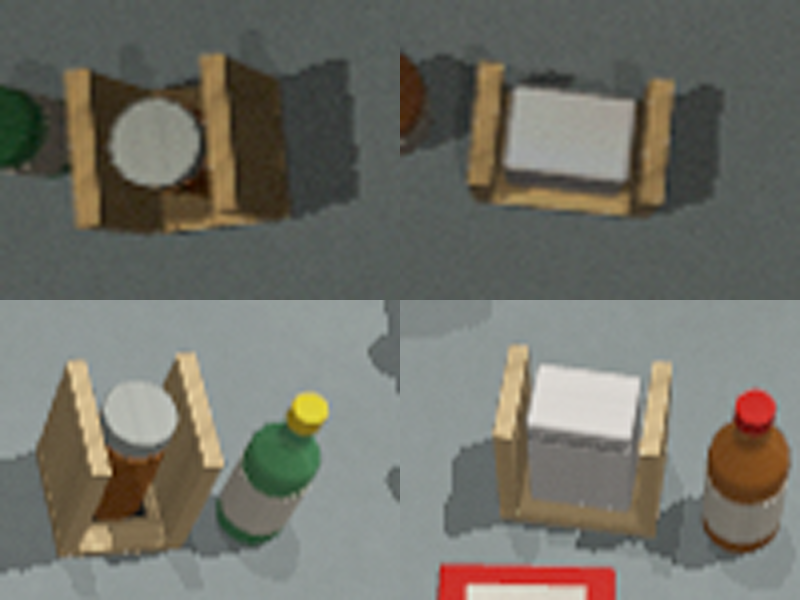

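The crop shows the jar about central in the narrow stand, the tin central in the wide one, and all the cheek-top corners visible. I'll fit the stand and object poses to these corners in both cameras.

```bash
cat > fit.py <<'E'
import pickle,numpy as np
from scipy.optimize import least_squares
from h import *
d=pickle.load(open("d0.pkl","rb"))
A=lambda l,o,s,off=(0,0):(np.array(l,float)-off)/s+o
# order: +y cheek outer/inner far(+x), inner/outer near ; then -y cheek
def model(lx,i,o,p,z):
    loc=np.array([[lx,o],[lx,i],[-lx,i],[-lx,o],[lx,-i],[lx,-o],[-lx,-o],[-lx,-i]])
    c,s=np.cos(p[2]),np.sin(p[2]);w=loc@np.array([[c,s],[-s,c]])+p[:2]
    return np.c_[w,np.full(len(w),z)]
nt=A([(66,70),(90,70),(100,227),(77,227),(202,56),(225,55),(238,210),(213,213)],(160,180),5)
wt=A([(478,65),(503,65),(492,186),(470,186),(650,80),(674,80),(664,205),(640,205)],(285,170),5,(400,0))
ns=A([(223,463),(205,469),(179,355),(195,353),(110,472),(92,477),(67,366),(87,361)],(415,170),4,(0,300))
# scene: near robot (-x) is up
ws=A([(662,455),(640,457),(652,363),(671,362),(517,434),(496,437),(507,348),(527,346)],(270,180),4,(400,300))
for n,lx,i,t,s,g in(("narrow",.04,.028,nt,ns,(.53,.34,0)),("wide",.032,.038,wt,ws,(.57,.02,0))):
    for nm,use in(("both",(1,1)),("top",(1,0)),("scene",(0,1))):
        f=lambda p:np.r_[((proj(d["top"],model(lx,i,i+.012,p,.112))-t)*use[0]).ravel(),((proj(d["scene"],model(lx,i,i+.012,p,.112))-s)*use[1]).ravel()]
        r=least_squares(f,g);print(n,nm,r.x.round(4),"deg",np.degrees(r.x[2]).round(1),"rms",np.sqrt(np.mean(r.fun**2)).round(2))
T=d["top"];S=d["scene"]
tin=A([(514,87),(635,98),(630,182),(503,172)],(285,170),5,(400,0));P=np.array([ray(T,*q,.11) for q in tin]);print("tin top",P.mean(0),np.linalg.norm(P[0]-P[1]),np.linalg.norm(P[1]-P[2]),np.degrees(np.arctan2(*(P[0]-P[1])[:2][::-1])))
tin=A([(538,366),(640,376),(632,440),(528,428)],(270,180),4,(400,300));P=np.array([ray(S,*q,.11) for q in tin]);print("tin scene",P.mean(0),np.degrees(np.arctan2(*(P[1]-P[0])[:2][::-1])))
print("jar",ray(T,160+155/5,180+142/5,.11),ray(S,415+140/4,170+115/4,.11))
print("mat",[ray(T,u,v,.004).round(3) for u,v in((406,216),(451,208),(459,250),(416,261))])
print("tub nearedge",ray(T,311,166,.072),ray(T,348,166,.072),"measure",ray(T,409,204,.05),ray(T,440,200,.05),ray(T,423,188,.05))
print("sauce",ray(T,280,185,.15),"oil",ray(T,150,203,.14))
E
python3 fit.py
```

```text
narrow both [0.5337 0.3428 0.1383] deg 7.9 rms 0.82
narrow top [0.5318 0.341  0.1357] deg 7.8 rms 0.13
narrow scene [0.5358 0.3442 0.1404] deg 8.0 rms 0.36
wide both [ 0.5728  0.019  -0.0583] deg -3.3 rms 0.87
wide top [ 0.5709  0.0171 -0.0607] deg -3.5 rms 0.2
wide scene [ 0.575   0.0207 -0.0558] deg -3.2 rms 0.42
tin top [0.57065549 0.01753701 0.11      ] 0.06225361877029043 0.04330863595275768 86.61518967138744
tin scene [0.57559702 0.02100189 0.11      ] 87.2355671598338
jar [0.5313366  0.33980583 0.11      ] [0.53579134 0.34193648 0.11      ]
mat [array([ 0.536, -0.235,  0.004]), array([ 0.563, -0.365,  0.004]), array([ 0.443, -0.387,  0.004]), array([ 0.409, -0.264,  0.004])]
tub nearedge [0.65767011 0.04069279 0.072     ] [ 0.66106727 -0.05873571  0.072     ] measure [ 0.56575801 -0.23057404  0.05      ] [ 0.57946298 -0.31628885  0.05      ] [ 0.61119829 -0.26916169  0.05      ]
sauce [0.59244397 0.1149737  0.15      ] oil [0.5393703 0.4296741 0.14     ]
```

Both cameras agree to within about 4 mm. The tin's lid measures 62×43, and both objects are centred in their stands. Plan: tin to the mat (gripped across 44), jar to the wide stand, then tin (gripped across 64) to the narrow stand. First I rotate, then travel above the tin.

step_arm --increments '[{"wz":-0.1246,"gripper":8.5},{"wz":-0.1246},{"wz":-0.1246},{"wz":-0.1246},{"wz":-0.1246},{"wz":-0.1246},{"wz":-0.1246},{"wz":-0.1246},{"wz":-0.1246},{"wz":-0.1246}]'

```text
invalid input at $.increments[0]: expected keys x, y, z, wx, wy, wz, gripper
```

step_arm --increments '[{"x":2.195,"y":-3.18},{"x":2.195,"y":-3.18},{"x":2.195,"y":-3.18},{"x":2.195,"y":-3.18},{"x":2.195,"y":-3.18},{"x":2.195,"y":-3.18},{"x":2.195,"y":-3.18},{"x":2.195,"y":-3.18},{"x":2.195,"y":-3.18},{"x":2.195,"y":-3.18},{"x":2.195,"y":-3.18},{"x":2.195,"y":-3.18},{"x":2.195,"y":-3.18},{"x":2.195,"y":-3.18},{"x":2.195,"y":-3.18},{"x":2.195,"y":-3.18},{"x":2.195,"y":-3.18},{"x":2.195,"y":-3.18},{},{}]'

```text
invalid input at $.increments[0]: expected keys x, y, z, wx, wy, wz, gripper
```

```bash
cat > go.py <<'E'
# python3 go.py X Y Z H : tool-axis shift (cm) and wz to reach a TCP target
import sys,numpy as np
from rig import env
s=env.observe();R=s["tool_rot"];p=s["position"]
h=np.degrees(np.arctan2(R[1,0],R[0,0]))
print("t",round(s["time_s"],2),"p",p.round(4),"h",h.round(2),"tilt",R[:2,2].round(4),"q",np.round(s["q"],1),"w",round(s["grip_width"],4),"F",s["ft_force"].round(1))
if len(sys.argv)>3:
    x,y,z,hd=map(float,sys.argv[1:5]);print("shift cm",(R.T@(np.array([x,y,z])-p)*100).round(2),"wz",np.radians(h-hd).round(4))
E
python3 go.py .573 .019 .235 -3.3; python3 - <<'E'
from rig import env
import cv2,pickle
w=env.get_image("wrist");pickle.dump(w,open("w1.pkl","wb"));cv2.imwrite("pics/w1.png",w["color"])
from h import *
for z,pts in((.11,[(.573,.019)]),(.112,[(.573+.04*0,.019)])):print(proj(w,[(*q,z) for q in pts]))
E
```

```text
t 0.1 p [ 0.1456 -0.5304  0.4042] h -74.65 tilt [-0.      0.0013] q [-87.   21.8  74.4   0.   83.9 -12.3] w 0.0855 F [-0.2  0.1 -0.5]
shift cm [-41.64 -55.75  16.99] wz -1.2454
[[ -947.46641533 -1437.8592582 ]]
[[ -971.40439401 -1466.88047491]]
```

View pics/w1.png

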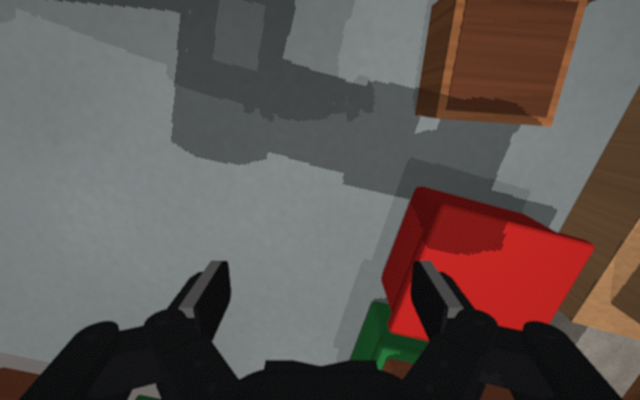

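The moves were refused because every key is required, so that picture only shows the counter at the start pose. I'm resending complete rows.

step_arm --increments '[{"x":0,"y":0,"z":0,"wx":0,"wy":0,"wz":-0.1246,"gripper":8.5},{"x":0,"y":0,"z":0,"wx":0,"wy":0,"wz":-0.1246,"gripper":8.5},{"x":0,"y":0,"z":0,"wx":0,"wy":0,"wz":-0.1246,"gripper":8.5},{"x":0,"y":0,"z":0,"wx":0,"wy":0,"wz":-0.1246,"gripper":8.5},{"x":0,"y":0,"z":0,"wx":0,"wy":0,"wz":-0.1246,"gripper":8.5},{"x":0,"y":0,"z":0,"wx":0,"wy":0,"wz":-0.1246,"gripper":8.5},{"x":0,"y":0,"z":0,"wx":0,"wy":0,"wz":-0.1246,"gripper":8.5},{"x":0,"y":0,"z":0,"wx":0,"wy":0,"wz":-0.1246,"gripper":8.5},{"x":0,"y":0,"z":0,"wx":0,"wy":0,"wz":-0.1246,"gripper":8.5},{"x":0,"y":0,"z":0,"wx":0,"wy":0,"wz":-0.1246,"gripper":8.5}]'

```text
time_s: 1.15
position: [0.1455, -0.5304, 0.4045]
tool_rot: [[0.999, -0.052, -0.0], [-0.052, -0.999, 0.001], [-0.0, -0.001, -1.0]]
ft_force: [-0.7, -0.4, -0.4]
grip_width: 0.0847
```

step_arm --increments '[{"x":2.195,"y":-3.18,"z":0,"wx":0,"wy":0,"wz":0,"gripper":8.5},{"x":2.195,"y":-3.18,"z":0,"wx":0,"wy":0,"wz":0,"gripper":8.5},{"x":2.195,"y":-3.18,"z":0,"wx":0,"wy":0,"wz":0,"gripper":8.5},{"x":2.195,"y":-3.18,"z":0,"wx":0,"wy":0,"wz":0,"gripper":8.5},{"x":2.195,"y":-3.18,"z":0,"wx":0,"wy":0,"wz":0,"gripper":8.5},{"x":2.195,"y":-3.18,"z":0,"wx":0,"wy":0,"wz":0,"gripper":8.5},{"x":2.195,"y":-3.18,"z":0,"wx":0,"wy":0,"wz":0,"gripper":8.5},{"x":2.195,"y":-3.18,"z":0,"wx":0,"wy":0,"wz":0,"gripper":8.5},{"x":2.195,"y":-3.18,"z":0,"wx":0,"wy":0,"wz":0,"gripper":8.5},{"x":2.195,"y":-3.18,"z":0,"wx":0,"wy":0,"wz":0,"gripper":8.5},{"x":2.195,"y":-3.18,"z":0,"wx":0,"wy":0,"wz":0,"gripper":8.5},{"x":2.195,"y":-3.18,"z":0,"wx":0,"wy":0,"wz":0,"gripper":8.5},{"x":2.195,"y":-3.18,"z":0,"wx":0,"wy":0,"wz":0,"gripper":8.5},{"x":2.195,"y":-3.18,"z":0,"wx":0,"wy":0,"wz":0,"gripper":8.5},{"x":2.195,"y":-3.18,"z":0,"wx":0,"wy":0,"wz":0,"gripper":8.5},{"x":2.195,"y":-3.18,"z":0,"wx":0,"wy":0,"wz":0,"gripper":8.5},{"x":2.195,"y":-3.18,"z":0,"wx":0,"wy":0,"wz":0,"gripper":8.5},{"x":2.195,"y":-3.18,"z":0,"wx":0,"wy":0,"wz":0,"gripper":8.5},{"x":0,"y":0,"z":0,"wx":0,"wy":0,"wz":0,"gripper":8.5}]'

```text
time_s: 3.05
position: [0.5742, 0.0216, 0.4039]
tool_rot: [[0.999, -0.053, -0.0], [-0.053, -0.999, 0.001], [-0.0, -0.001, -1.0]]
ft_force: [-0.9, -0.9, -0.4]
grip_width: 0.0851
```

```bash
python3 go.py .573 .019 .235 -3.3; python3 - <<'E'
from rig import env
import cv2,pickle
from h import *
w=env.get_image("wrist");pickle.dump(w,open("w1.pkl","wb"))
c=w["color"].copy()
a=np.radians(-3.3);ca,sa=np.cos(a),np.sin(a)
for u,v in proj(w,[(.573+ca*x-sa*y,.019+sa*x+ca*y,.11) for x in(-.022,.022) for y in(-.032,.032)]):cv2.circle(c,(int(u),int(v)),2,(0,0,255),-1)
cv2.imwrite("pics/w1b.png",c)
E
```

```text
t 3.05 p [0.5742 0.0216 0.4039] h -3.04 tilt [-0.0004  0.0009] q [-9.7 24.3 70.4  0.  85.3 -6.6] w 0.0851 F [-0.9 -0.9 -0.4]
shift cm [-0.09  0.28 16.89] wz 0.0046
```

View pics/w1b.png

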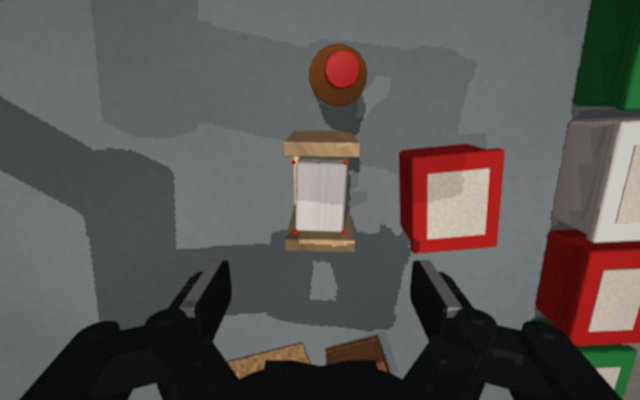

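The projected lid corners fall on the tin to within 1–2 px (about 1 mm). The tub and sauce bottle are clear of the fingers. Now I descend and grip.

step_arm --increments '[{"x":0,"y":0.26,"z":3,"wx":0,"wy":0,"wz":0.0046,"gripper":8.5},{"x":0,"y":0,"z":3,"wx":0,"wy":0,"wz":0,"gripper":8.5},{"x":0,"y":0,"z":3,"wx":0,"wy":0,"wz":0,"gripper":8.5},{"x":0,"y":0,"z":3,"wx":0,"wy":0,"wz":0,"gripper":8.5},{"x":0,"y":0,"z":2.5,"wx":0,"wy":0,"wz":0,"gripper":8.5},{"x":0,"y":0,"z":1.4,"wx":0,"wy":0,"wz":0,"gripper":8.5},{"x":0,"y":0,"z":1.0,"wx":0,"wy":0,"wz":0,"gripper":8.5},{"x":0,"y":0,"z":0,"wx":0,"wy":0,"wz":0,"gripper":8.5},{"x":0,"y":0,"z":0,"wx":0,"wy":0,"wz":0,"gripper":3.5},{"x":0,"y":0,"z":0,"wx":0,"wy":0,"wz":0,"gripper":3.5},{"x":0,"y":0,"z":0,"wx":0,"wy":0,"wz":0,"gripper":3.5},{"x":0,"y":0,"z":0,"wx":0,"wy":0,"wz":0,"gripper":3.5},{"x":0,"y":0,"z":0,"wx":0,"wy":0,"wz":0,"gripper":3.5},{"x":0,"y":0,"z":0,"wx":0,"wy":0,"wz":0,"gripper":3.5}]' --newtons 50

```text
time_s: 4.5
position: [0.5726, 0.0159, 0.2367]
tool_rot: [[0.998, -0.061, 0.002], [-0.061, -0.998, -0.0], [0.002, 0.0, -1.0]]
ft_force: [-0.7, -0.5, 6.3]
grip_width: 0.0432
```

step_arm --increments '[{"x":0,"y":0,"z":-0.5,"wx":0,"wy":0,"wz":0,"gripper":3.5},{"x":0,"y":0,"z":-1.5,"wx":0,"wy":0,"wz":0,"gripper":3.5},{"x":0,"y":0,"z":-3,"wx":0,"wy":0,"wz":0,"gripper":3.5},{"x":0,"y":0,"z":-3,"wx":0,"wy":0,"wz":0,"gripper":3.5},{"x":0,"y":0,"z":-3,"wx":0,"wy":0,"wz":0,"gripper":3.5},{"x":0,"y":0,"z":-3,"wx":0,"wy":0,"wz":0,"gripper":3.5},{"x":0,"y":0,"z":-1,"wx":0,"wy":0,"wz":0,"gripper":3.5},{"x":0,"y":0,"z":0,"wx":0,"wy":0,"wz":0,"gripper":3.5},{"x":0,"y":0,"z":0,"wx":0,"wy":0,"wz":0,"gripper":3.5}]'

```text
time_s: 5.4
position: [0.5723, 0.016, 0.384]
tool_rot: [[0.998, -0.062, -0.003], [-0.062, -0.998, 0.001], [-0.003, -0.0, -1.0]]
ft_force: [0.5, -0.1, -3.8]
grip_width: 0.0434
```

```bash
python3 go.py .488 -.313 .231 -3.5
```

```text
t 5.4 p [0.5723 0.016  0.384 ] h -3.53 tilt [-0.0029  0.0006] q [-10.2  25.   72.7   0.   82.5  -6.7] w 0.0434 F [ 0.5 -0.1 -3.8]
shift cm [-6.34 33.36 15.31] wz -0.0005
```

The tin is held (3.3 N, about 0.34 kg). Next it goes to the mat.

step_arm --increments '[{"x":-0.28,"y":1.5,"z":0,"wx":0,"wy":0,"wz":0,"gripper":3.5},{"x":-0.576,"y":3.03,"z":0,"wx":0,"wy":0,"wz":0,"gripper":3.5},{"x":-0.576,"y":3.03,"z":0,"wx":0,"wy":0,"wz":0,"gripper":3.5},{"x":-0.576,"y":3.03,"z":0,"wx":0,"wy":0,"wz":0,"gripper":3.5},{"x":-0.576,"y":3.03,"z":0,"wx":0,"wy":0,"wz":0,"gripper":3.5},{"x":-0.576,"y":3.03,"z":0,"wx":0,"wy":0,"wz":0,"gripper":3.5},{"x":-0.576,"y":3.03,"z":0,"wx":0,"wy":0,"wz":0,"gripper":3.5},{"x":-0.576,"y":3.03,"z":0,"wx":0,"wy":0,"wz":0,"gripper":3.5},{"x":-0.576,"y":3.03,"z":0,"wx":0,"wy":0,"wz":0,"gripper":3.5},{"x":-0.576,"y":3.03,"z":0,"wx":0,"wy":0,"wz":0,"gripper":3.5},{"x":-0.576,"y":3.03,"z":0,"wx":0,"wy":0,"wz":0,"gripper":3.5},{"x":-0.28,"y":1.5,"z":2,"wx":0,"wy":0,"wz":0,"gripper":3.5},{"x":0,"y":0,"z":3,"wx":0,"wy":0,"wz":0,"gripper":3.5},{"x":0,"y":0,"z":3,"wx":0,"wy":0,"wz":0,"gripper":3.5},{"x":0,"y":0,"z":3,"wx":0,"wy":0,"wz":0,"gripper":3.5},{"x":0,"y":0,"z":2,"wx":0,"wy":0,"wz":0,"gripper":3.5},{"x":0,"y":0,"z":1,"wx":0,"wy":0,"wz":0,"gripper":3.5},{"x":0,"y":0,"z":0,"wx":0,"wy":0,"wz":0,"gripper":3.5},{"x":0,"y":0,"z":0,"wx":0,"wy":0,"wz":0,"gripper":3.5}]'

```text
time_s: 7.3
position: [0.4888, -0.3129, 0.2462]
tool_rot: [[0.998, -0.062, 0.0], [-0.062, -0.998, -0.001], [0.001, 0.001, -1.0]]
ft_force: [-0.2, 0.2, -3.5]
grip_width: 0.0436
```

```bash
python3 go.py .488 -.313 .2305 -3.5
```

```text
t 7.3 p [ 0.4888 -0.3129  0.2462] h -3.54 tilt [ 0.0005 -0.0006] q [-44.3  33.7  82.3  -0.   63.9 -40.8] w 0.0436 F [-0.2  0.2 -3.5]
shift cm [-0.08  0.02  1.57] wz -0.0007
```

step_arm --increments '[{"x":0,"y":0,"z":0.7,"wx":0,"wy":0,"wz":0,"gripper":3.5},{"x":0,"y":0,"z":0.4,"wx":0,"wy":0,"wz":0,"gripper":3.5},{"x":0,"y":0,"z":0.3,"wx":0,"wy":0,"wz":0,"gripper":3.5},{"x":0,"y":0,"z":0.2,"wx":0,"wy":0,"wz":0,"gripper":3.5},{"x":0,"y":0,"z":0,"wx":0,"wy":0,"wz":0,"gripper":3.5},{"x":0,"y":0,"z":0,"wx":0,"wy":0,"wz":0,"gripper":3.5}]'

```text
time_s: 7.9
position: [0.4888, -0.3124, 0.2307]
tool_rot: [[0.998, -0.061, 0.0], [-0.061, -0.998, -0.001], [0.0, 0.001, -1.0]]
ft_force: [-2.0, 1.5, 6.1]
grip_width: 0.0434
```

Contact at the expected height. Release, lift and go to the jar.

step_arm --increments '[{"x":0,"y":0,"z":0,"wx":0,"wy":0,"wz":0,"gripper":8.5},{"x":0,"y":0,"z":0,"wx":0,"wy":0,"wz":0,"gripper":8.5},{"x":0,"y":0,"z":0,"wx":0,"wy":0,"wz":0,"gripper":8.5},{"x":0,"y":0,"z":0,"wx":0,"wy":0,"wz":0,"gripper":8.5},{"x":0,"y":0,"z":-1.4,"wx":0,"wy":0,"wz":0,"gripper":8.5},{"x":0,"y":0,"z":-3,"wx":0,"wy":0,"wz":0,"gripper":8.5},{"x":0,"y":0,"z":-3,"wx":0,"wy":0,"wz":-0.05,"gripper":8.5},{"x":0,"y":0,"z":-4,"wx":0,"wy":0,"wz":-0.05,"gripper":8.5},{"x":0,"y":0,"z":-4,"wx":0,"wy":0,"wz":-0.05,"gripper":8.5},{"x":0,"y":0,"z":-2,"wx":0,"wy":0,"wz":-0.05,"gripper":8.5}]'

```text
time_s: 8.9
position: [0.4888, -0.3123, 0.4074]
tool_rot: [[0.99, 0.14, 0.004], [0.14, -0.99, -0.004], [0.003, 0.004, -1.0]]
ft_force: [0.1, -0.7, 0.1]
grip_width: 0.085
```

step_arm --increments '[{"x":0.707,"y":-3.372,"z":0,"wx":0,"wy":0,"wz":0,"gripper":8.5},{"x":0.707,"y":-3.372,"z":0,"wx":0,"wy":0,"wz":0,"gripper":8.5},{"x":0.707,"y":-3.372,"z":0,"wx":0,"wy":0,"wz":0,"gripper":8.5},{"x":0.707,"y":-3.372,"z":0,"wx":0,"wy":0,"wz":0,"gripper":8.5},{"x":0.707,"y":-3.372,"z":0,"wx":0,"wy":0,"wz":0,"gripper":8.5},{"x":0.707,"y":-3.372,"z":0,"wx":0,"wy":0,"wz":0,"gripper":8.5},{"x":0.707,"y":-3.372,"z":0,"wx":0,"wy":0,"wz":0,"gripper":8.5},{"x":0.707,"y":-3.372,"z":0,"wx":0,"wy":0,"wz":0,"gripper":8.5},{"x":0.707,"y":-3.372,"z":0,"wx":0,"wy":0,"wz":0,"gripper":8.5},{"x":0.707,"y":-3.372,"z":0,"wx":0,"wy":0,"wz":0,"gripper":8.5},{"x":0.707,"y":-3.372,"z":0,"wx":0,"wy":0,"wz":0,"gripper":8.5},{"x":0.707,"y":-3.372,"z":0,"wx":0,"wy":0,"wz":0,"gripper":8.5},{"x":0.707,"y":-3.372,"z":0,"wx":0,"wy":0,"wz":0,"gripper":8.5},{"x":0.707,"y":-3.372,"z":0,"wx":0,"wy":0,"wz":0,"gripper":8.5},{"x":0.707,"y":-3.372,"z":0,"wx":0,"wy":0,"wz":0,"gripper":8.5},{"x":0.707,"y":-3.372,"z":0,"wx":0,"wy":0,"wz":0,"gripper":8.5},{"x":0.707,"y":-3.372,"z":0,"wx":0,"wy":0,"wz":0,"gripper":8.5},{"x":0.707,"y":-3.372,"z":0,"wx":0,"wy":0,"wz":0,"gripper":8.5},{"x":0.707,"y":-3.372,"z":0,"wx":0,"wy":0,"wz":0,"gripper":8.5},{"x":0,"y":0,"z":0,"wx":0,"wy":0,"wz":0,"gripper":8.5}]'

```text
time_s: 10.9
position: [0.533, 0.3439, 0.403]
tool_rot: [[0.99, 0.142, -0.0], [0.142, -0.99, 0.001], [-0.0, -0.001, -1.0]]
ft_force: [-1.4, -1.3, -0.7]
grip_width: 0.0855
```

step_arm --increments '[{"x":0,"y":0,"z":0,"wx":0,"wy":0,"wz":0,"gripper":8.5},{"x":0,"y":0,"z":0,"wx":0,"wy":0,"wz":0,"gripper":8.5}]'

```text
time_s: 11.1
position: [0.5336, 0.3399, 0.4037]
tool_rot: [[0.991, 0.137, -0.0], [0.137, -0.991, -0.0], [-0.0, 0.0, -1.0]]
ft_force: [-0.1, -0.9, 0.3]
grip_width: 0.0851
```

```bash
python3 go.py .5337 .341 .235 7.9; python3 - <<'E'
from rig import env
import cv2,pickle
from h import *
w=env.get_image("wrist");t=env.get_image("top");pickle.dump((w,t),open("w2.pkl","wb"))
c=w["color"].copy()
a=np.radians(7.9);ca,sa=np.cos(a),np.sin(a)
for u,v in proj(w,[(.5337+ca*x-sa*y,.3428+sa*x+ca*y,.112) for x in(-.04,.04) for y in(-.028,.028,-.04,.04)]):cv2.circle(c,(int(u),int(v)),2,(0,0,255),-1)
for u,v in proj(w,[(.5337+.023*np.cos(b),.341+.023*np.sin(b),.11) for b in np.arange(8)*np.pi/4]):cv2.circle(c,(int(u),int(v)),2,(255,0,0),-1)
m=cv2.resize(t["color"][170:270,380:480],(300,300),interpolation=cv2.INTER_CUBIC)
o=np.zeros((400,540,3),np.uint8);o[:,:240]=c[:,200:440];o[:300,240:]=m
cv2.imwrite("pics/w2.png",o)
E
```

```text
t 11.1 p [0.5336 0.3399 0.4037] h 7.89 tilt [-0.0001 -0.0003] q [21.8 30.4 60.  -0.  89.6 13.9] w 0.0851 F [-0.1 -0.9  0.3]
shift cm [ 0.03 -0.12 16.87] wz -0.0002
```

View pics/w2.png

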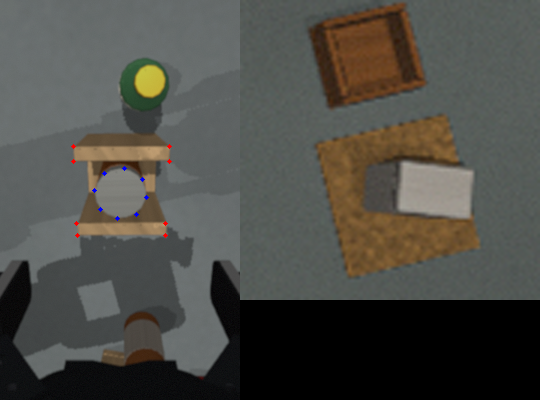

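The stand and jar outlines match the image to within 1–2 px, and the tin stands on the mat. Now the jar: descend, grip and lift.

step_arm --increments '[{"x":0,"y":-0.12,"z":2,"wx":0,"wy":0,"wz":0,"gripper":8.5},{"x":0,"y":0,"z":3,"wx":0,"wy":0,"wz":0,"gripper":8.5},{"x":0,"y":0,"z":3,"wx":0,"wy":0,"wz":0,"gripper":8.5},{"x":0,"y":0,"z":3,"wx":0,"wy":0,"wz":0,"gripper":8.5},{"x":0,"y":0,"z":3,"wx":0,"wy":0,"wz":0,"gripper":8.5},{"x":0,"y":0,"z":1.8,"wx":0,"wy":0,"wz":0,"gripper":8.5},{"x":0,"y":0,"z":1.0,"wx":0,"wy":0,"wz":0,"gripper":8.5},{"x":0,"y":0,"z":0,"wx":0,"wy":0,"wz":0,"gripper":8.5},{"x":0,"y":0,"z":0,"wx":0,"wy":0,"wz":0,"gripper":3.5},{"x":0,"y":0,"z":0,"wx":0,"wy":0,"wz":0,"gripper":3.5},{"x":0,"y":0,"z":0,"wx":0,"wy":0,"wz":0,"gripper":3.5},{"x":0,"y":0,"z":0,"wx":0,"wy":0,"wz":0,"gripper":3.5},{"x":0,"y":0,"z":0,"wx":0,"wy":0,"wz":0,"gripper":3.5},{"x":0,"y":0,"z":0,"wx":0,"wy":0,"wz":0,"gripper":3.5}]'

```text
time_s: 12.6
position: [0.5334, 0.3419, 0.237]
tool_rot: [[0.99, 0.138, 0.002], [0.138, -0.99, 0.001], [0.002, -0.0, -1.0]]
ft_force: [-2.4, -0.4, 5.7]
grip_width: 0.0438
```

step_arm --increments '[{"x":0,"y":0,"z":-0.5,"wx":0,"wy":0,"wz":0,"gripper":3.5},{"x":0,"y":0,"z":-1.5,"wx":0,"wy":0,"wz":0,"gripper":3.5},{"x":0,"y":0,"z":-3,"wx":0,"wy":0,"wz":0,"gripper":3.5},{"x":0,"y":0,"z":-3,"wx":0,"wy":0,"wz":0,"gripper":3.5},{"x":0,"y":0,"z":-3,"wx":0,"wy":0,"wz":0,"gripper":3.5},{"x":0,"y":0,"z":-3,"wx":0,"wy":0,"wz":0,"gripper":3.5},{"x":0,"y":0,"z":-2,"wx":0,"wy":0,"wz":0,"gripper":3.5},{"x":0,"y":0,"z":-1,"wx":0,"wy":0,"wz":0,"gripper":3.5},{"x":0,"y":0,"z":0,"wx":0,"wy":0,"wz":0,"gripper":3.5},{"x":0,"y":0,"z":0,"wx":0,"wy":0,"wz":0,"gripper":3.5}]'

```text
time_s: 13.6
position: [0.5333, 0.3418, 0.4043]
tool_rot: [[0.99, 0.138, -0.002], [0.138, -0.99, -0.001], [-0.002, 0.001, -1.0]]
ft_force: [0.2, 0.3, -3.4]
grip_width: 0.0438
```

```bash
python3 go.py .573 .019 .235 7.9
```

```text
t 13.6 p [0.5333 0.3418 0.4043] h 7.93 tilt [-0.0023 -0.0009] q [22.  30.5 59.8  0.  89.9 14. ] w 0.0438 F [ 0.2  0.3 -3.4]
shift cm [-0.48 32.51 16.95] wz 0.0005
```

step_arm --increments '[{"x":-0.04,"y":1.5,"z":0,"wx":0,"wy":0,"wz":0,"gripper":3.5},{"x":-0.04,"y":2.95,"z":0,"wx":0,"wy":0,"wz":0,"gripper":3.5},{"x":-0.04,"y":2.95,"z":0,"wx":0,"wy":0,"wz":0,"gripper":3.5},{"x":-0.04,"y":2.95,"z":0,"wx":0,"wy":0,"wz":0,"gripper":3.5},{"x":-0.04,"y":2.95,"z":0,"wx":0,"wy":0,"wz":0,"gripper":3.5},{"x":-0.04,"y":2.95,"z":0,"wx":0,"wy":0,"wz":0,"gripper":3.5},{"x":-0.04,"y":2.95,"z":0,"wx":0,"wy":0,"wz":0,"gripper":3.5},{"x":-0.04,"y":2.95,"z":0,"wx":0,"wy":0,"wz":0,"gripper":3.5},{"x":-0.04,"y":2.95,"z":0,"wx":0,"wy":0,"wz":0,"gripper":3.5},{"x":-0.04,"y":2.95,"z":0,"wx":0,"wy":0,"wz":0,"gripper":3.5},{"x":-0.04,"y":2.95,"z":0,"wx":0,"wy":0,"wz":0,"gripper":3.5},{"x":-0.04,"y":1.5,"z":0,"wx":0,"wy":0,"wz":0,"gripper":3.5},{"x":0,"y":0,"z":0,"wx":0,"wy":0,"wz":0.065,"gripper":3.5},{"x":0,"y":0,"z":0,"wx":0,"wy":0,"wz":0.065,"gripper":3.5},{"x":0,"y":0,"z":0,"wx":0,"wy":0,"wz":0.065,"gripper":3.5},{"x":0,"y":0,"z":0,"wx":0,"wy":0,"wz":0,"gripper":3.5},{"x":0,"y":0,"z":0,"wx":0,"wy":0,"wz":0,"gripper":3.5}]'

```text
time_s: 15.3
position: [0.5733, 0.0192, 0.4053]
tool_rot: [[0.998, -0.055, -0.001], [-0.055, -0.999, 0.0], [-0.001, -0.0, -1.0]]
ft_force: [-0.8, -0.0, -3.7]
grip_width: 0.0438
```

```bash
python3 go.py .573 .02 .237 -3.3; python3 - <<'E'
from rig import env
import cv2,pickle
from h import *
w=env.get_image("wrist");c=w["color"].copy()
a=np.radians(-3.3);ca,sa=np.cos(a),np.sin(a)
P=lambda hx,hy,z:[(.573+ca*x-sa*y,.019+sa*x+ca*y,z) for x in(-hx,hx) for y in hy]
for u,v in proj(w,P(.032,(-.038,.038,-.05,.05),.112)):cv2.circle(c,(int(u),int(v)),2,(0,0,255),-1)
for u,v in proj(w,P(.02,(-.02,.02),.010)):cv2.circle(c,(int(u),int(v)),2,(255,0,0),-1)
cv2.imwrite("pics/w3.png",c)
E
```

```text
t 15.3 p [0.5733 0.0192 0.4053] h -3.14 tilt [-0.0009  0.0002] q [-9.9 24.2 70.4  0.  85.5 -6.8] w 0.0438 F [-0.8 -0.  -3.7]
shift cm [-0.02 -0.07 16.83] wz 0.0028
```

View pics/w3.png

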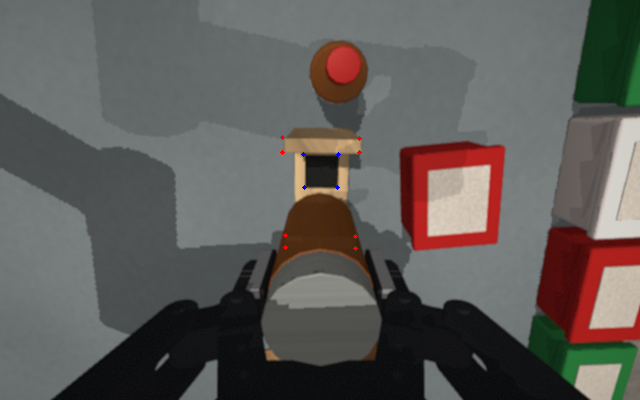

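The predicted mark (blue dots) and cheek corners line up with the image to about 1–2 px, and the jar hangs upright. Lowering.

step_arm --increments '[{"x":0,"y":0,"z":2,"wx":0,"wy":0,"wz":0,"gripper":3.5},{"x":0,"y":0,"z":3,"wx":0,"wy":0,"wz":0,"gripper":3.5},{"x":0,"y":0,"z":3,"wx":0,"wy":0,"wz":0,"gripper":3.5},{"x":0,"y":0,"z":3,"wx":0,"wy":0,"wz":0,"gripper":3.5},{"x":0,"y":0,"z":2.5,"wx":0,"wy":0,"wz":0,"gripper":3.5},{"x":0,"y":0,"z":1.5,"wx":0,"wy":0,"wz":0,"gripper":3.5},{"x":0,"y":0,"z":0.7,"wx":0,"wy":0,"wz":0,"gripper":3.5},{"x":0,"y":0,"z":0.5,"wx":0,"wy":0,"wz":0,"gripper":3.5},{"x":0,"y":0,"z":0.3,"wx":0,"wy":0,"wz":0,"gripper":3.5},{"x":0,"y":0,"z":0.2,"wx":0,"wy":0,"wz":0,"gripper":3.5},{"x":0,"y":0,"z":0,"wx":0,"wy":0,"wz":0,"gripper":3.5},{"x":0,"y":0,"z":0,"wx":0,"wy":0,"wz":0,"gripper":3.5}]'

```text
time_s: 16.55
position: [0.5735, 0.0192, 0.2392]
tool_rot: [[0.998, -0.057, 0.001], [-0.057, -0.998, -0.0], [0.001, 0.0, -1.0]]
ft_force: [-0.5, -0.2, -3.9]
grip_width: 0.0441
```

step_arm --increments '[{"x":0,"y":0,"z":0.15,"wx":0,"wy":0,"wz":0,"gripper":3.5},{"x":0,"y":0,"z":0.1,"wx":0,"wy":0,"wz":0,"gripper":3.5},{"x":0,"y":0,"z":0,"wx":0,"wy":0,"wz":0,"gripper":3.5},{"x":0,"y":0,"z":0,"wx":0,"wy":0,"wz":0,"gripper":3.5}]'

```text
time_s: 16.95
position: [0.5735, 0.0192, 0.237]
tool_rot: [[0.998, -0.056, 0.001], [-0.056, -0.998, -0.0], [0.001, 0.0, -1.0]]
ft_force: [-3.7, -0.3, 5.8]
grip_width: 0.0437
```

step_arm --increments '[{"x":0,"y":0,"z":0,"wx":0,"wy":0,"wz":0,"gripper":8.5},{"x":0,"y":0,"z":0,"wx":0,"wy":0,"wz":0,"gripper":8.5},{"x":0,"y":0,"z":0,"wx":0,"wy":0,"wz":0,"gripper":8.5},{"x":0,"y":0,"z":0,"wx":0,"wy":0,"wz":0,"gripper":8.5},{"x":0,"y":0,"z":-1.4,"wx":0,"wy":0,"wz":0,"gripper":8.5},{"x":0,"y":0,"z":-3,"wx":0,"wy":0,"wz":0,"gripper":8.5},{"x":0,"y":0,"z":-4,"wx":0,"wy":0,"wz":0,"gripper":8.5},{"x":0,"y":0,"z":-4,"wx":0,"wy":0,"wz":0,"gripper":8.5},{"x":0,"y":0,"z":-3,"wx":0,"wy":0,"wz":0,"gripper":8.5},{"x":0,"y":0,"z":-1.4,"wx":0,"wy":0,"wz":0,"gripper":8.5},{"x":0,"y":0,"z":0,"wx":0,"wy":0,"wz":0,"gripper":8.5},{"x":0,"y":0,"z":0,"wx":0,"wy":0,"wz":0,"gripper":8.5}]'

```text
time_s: 18.15
position: [0.5734, 0.0192, 0.4034]
tool_rot: [[0.998, -0.057, -0.001], [-0.057, -0.998, 0.0], [-0.001, -0.0, -1.0]]
ft_force: [1.0, -0.4, -1.1]
grip_width: 0.0852
```

```bash
python3 go.py .489 -.3095 .235 -93.5; python3 - <<'E'
from rig import env
import cv2
from h import *
w=env.get_image("wrist");c=w["color"].copy()
for u,v in proj(w,[(.573+.023*np.cos(b),.019+.023*np.sin(b),.11) for b in np.arange(8)*np.pi/4]):cv2.circle(c,(int(u),int(v)),2,(255,0,0),-1)
a=np.radians(-3.3);ca,sa=np.cos(a),np.sin(a)
P=lambda hx,hy,z:[(.573+ca*x-sa*y,.019+sa*x+ca*y,z) for x in(-hx,hx) for y in hy]
for u,v in proj(w,P(.032,(-.038,.038,-.05,.05),.112)):cv2.circle(c,(int(u),int(v)),2,(0,0,255),-1)
cv2.imwrite("pics/w4.png",c)
E
```

```text
t 18.15 p [0.5734 0.0192 0.4034] h -3.25 tilt [-0.001   0.0002] q [-9.9 24.3 70.6  0.  85.2 -6.7] w 0.0852 F [ 1.  -0.4 -1.1]
shift cm [-6.54 33.3  16.84] wz 1.5752
```

View pics/w4.png

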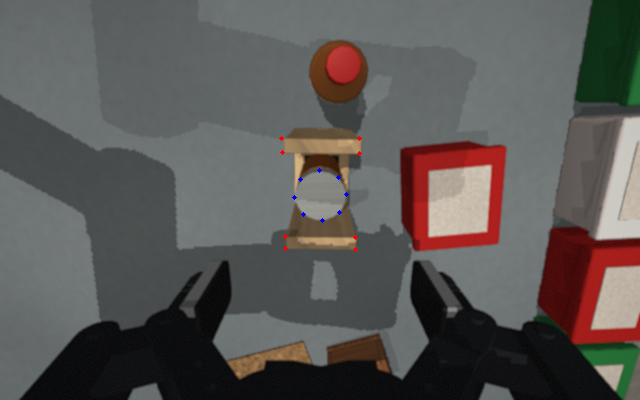

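The jar stands in the wide stand within 1–2 mm of the predicted middle. Back to the mat, with a 90° turn.

step_arm --increments '[{"x":-0.594,"y":3.027,"z":0,"wx":0,"wy":0,"wz":0,"gripper":8.5},{"x":-0.594,"y":3.027,"z":0,"wx":0,"wy":0,"wz":0,"gripper":8.5},{"x":-0.594,"y":3.027,"z":0,"wx":0,"wy":0,"wz":0,"gripper":8.5},{"x":-0.594,"y":3.027,"z":0,"wx":0,"wy":0,"wz":0,"gripper":8.5},{"x":-0.594,"y":3.027,"z":0,"wx":0,"wy":0,"wz":0,"gripper":8.5},{"x":-0.594,"y":3.027,"z":0,"wx":0,"wy":0,"wz":0,"gripper":8.5},{"x":-0.594,"y":3.027,"z":0,"wx":0,"wy":0,"wz":0,"gripper":8.5},{"x":-0.594,"y":3.027,"z":0,"wx":0,"wy":0,"wz":0,"gripper":8.5},{"x":-0.594,"y":3.027,"z":0,"wx":0,"wy":0,"wz":0,"gripper":8.5},{"x":-0.594,"y":3.027,"z":0,"wx":0,"wy":0,"wz":0,"gripper":8.5},{"x":-0.594,"y":3.027,"z":0,"wx":0,"wy":0,"wz":0,"gripper":8.5}]'

```text
time_s: 19.3
position: [0.489, -0.3108, 0.4027]
tool_rot: [[0.998, -0.057, -0.002], [-0.057, -0.998, 0.002], [-0.002, -0.002, -1.0]]
ft_force: [0.4, 1.3, 0.0]
grip_width: 0.0851
```

step_arm --increments '[{"x":0,"y":0,"z":0,"wx":0,"wy":0,"wz":0.1313,"gripper":8.5},{"x":0,"y":0,"z":0,"wx":0,"wy":0,"wz":0.1313,"gripper":8.5},{"x":0,"y":0,"z":0,"wx":0,"wy":0,"wz":0.1313,"gripper":8.5},{"x":0,"y":0,"z":0,"wx":0,"wy":0,"wz":0.1313,"gripper":8.5},{"x":0,"y":0,"z":0,"wx":0,"wy":0,"wz":0.1313,"gripper":8.5},{"x":0,"y":0,"z":0,"wx":0,"wy":0,"wz":0.1313,"gripper":8.5},{"x":0,"y":0,"z":0,"wx":0,"wy":0,"wz":0.1313,"gripper":8.5},{"x":0,"y":0,"z":0,"wx":0,"wy":0,"wz":0.1313,"gripper":8.5},{"x":0,"y":0,"z":0,"wx":0,"wy":0,"wz":0.1313,"gripper":8.5},{"x":0,"y":0,"z":0,"wx":0,"wy":0,"wz":0.1313,"gripper":8.5},{"x":0,"y":0,"z":0,"wx":0,"wy":0,"wz":0.1313,"gripper":8.5},{"x":0,"y":0,"z":0,"wx":0,"wy":0,"wz":0.1313,"gripper":8.5},{"x":0,"y":0,"z":0,"wx":0,"wy":0,"wz":0,"gripper":8.5},{"x":0,"y":0,"z":0,"wx":0,"wy":0,"wz":0,"gripper":8.5}]'

```text
time_s: 20.7
position: [0.4894, -0.3096, 0.4033]
tool_rot: [[-0.058, -0.998, -0.001], [-0.998, 0.058, 0.001], [-0.001, 0.001, -1.0]]
ft_force: [-0.1, 0.7, 0.2]
grip_width: 0.085
```

```bash
python3 go.py .489 -.3095 .233 -93.5; python3 - <<'E'
from rig import env
import cv2
from h import *
w=env.get_image("wrist");c=w["color"].copy()
a=np.radians(-3.5);ca,sa=np.cos(a),np.sin(a)
for u,v in proj(w,[(.489+ca*x-sa*y,-.3095+sa*x+ca*y,.104) for x in(-.022,.022) for y in(-.032,.032)]):cv2.circle(c,(int(u),int(v)),2,(0,0,255),-1)
cv2.imwrite("pics/w5.png",c)
E
```

```text
t 20.7 p [ 0.4894 -0.3096  0.4033] h -93.32 tilt [-0.0012  0.0012] q [-44.   24.8  69.7  -0.   85.6  49.3] w 0.085 F [-0.1  0.7  0.2]
shift cm [1.000e-02 2.000e-02 1.703e+01] wz 0.0032
```

View pics/w5.png

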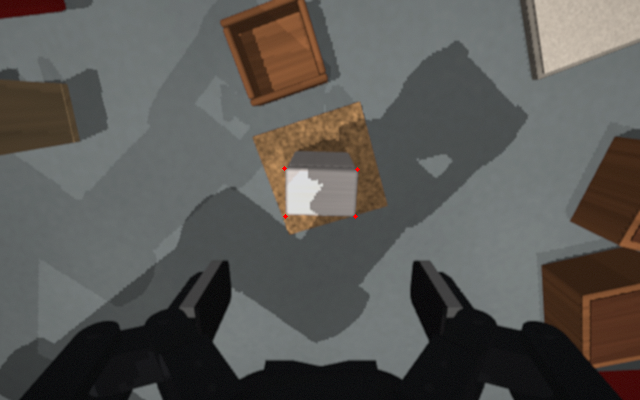

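The lid corners match the prediction within 2 px. Descend, grip across the 64 mm length and lift.

step_arm --increments '[{"x":0,"y":0,"z":2,"wx":0,"wy":0,"wz":0.0032,"gripper":8.5},{"x":0,"y":0,"z":3,"wx":0,"wy":0,"wz":0,"gripper":8.5},{"x":0,"y":0,"z":3,"wx":0,"wy":0,"wz":0,"gripper":8.5},{"x":0,"y":0,"z":3,"wx":0,"wy":0,"wz":0,"gripper":8.5},{"x":0,"y":0,"z":3,"wx":0,"wy":0,"wz":0,"gripper":8.5},{"x":0,"y":0,"z":2,"wx":0,"wy":0,"wz":0,"gripper":8.5},{"x":0,"y":0,"z":1.0,"wx":0,"wy":0,"wz":0,"gripper":8.5},{"x":0,"y":0,"z":0,"wx":0,"wy":0,"wz":0,"gripper":8.5},{"x":0,"y":0,"z":0,"wx":0,"wy":0,"wz":0,"gripper":5.5},{"x":0,"y":0,"z":0,"wx":0,"wy":0,"wz":0,"gripper":5.5},{"x":0,"y":0,"z":0,"wx":0,"wy":0,"wz":0,"gripper":5.5},{"x":0,"y":0,"z":0,"wx":0,"wy":0,"wz":0,"gripper":5.5},{"x":0,"y":0,"z":0,"wx":0,"wy":0,"wz":0,"gripper":5.5},{"x":0,"y":0,"z":0,"wx":0,"wy":0,"wz":0,"gripper":5.5}]'

```text
time_s: 22.15
position: [0.4896, -0.3095, 0.2357]
tool_rot: [[-0.064, -0.998, 0.002], [-0.998, 0.064, -0.002], [0.002, -0.002, -1.0]]
ft_force: [0.1, 2.0, 6.7]
grip_width: 0.063
```

step_arm --increments '[{"x":0,"y":0,"z":-0.5,"wx":0,"wy":0,"wz":0,"gripper":5.5},{"x":0,"y":0,"z":-1.5,"wx":0,"wy":0,"wz":0,"gripper":5.5},{"x":0,"y":0,"z":-3,"wx":0,"wy":0,"wz":0,"gripper":5.5},{"x":0,"y":0,"z":-3,"wx":0,"wy":0,"wz":0,"gripper":5.5},{"x":0,"y":0,"z":-3,"wx":0,"wy":0,"wz":0,"gripper":5.5},{"x":0,"y":0,"z":-3,"wx":0,"wy":0,"wz":0,"gripper":5.5},{"x":0,"y":0,"z":-2,"wx":0,"wy":0,"wz":0,"gripper":5.5},{"x":0,"y":0,"z":-1,"wx":0,"wy":0,"wz":0,"gripper":5.5},{"x":0,"y":0,"z":0,"wx":0,"wy":0,"wz":0,"gripper":5.5},{"x":0,"y":0,"z":0,"wx":0,"wy":0,"wz":0,"gripper":5.5}]'

```text
time_s: 23.15
position: [0.4893, -0.3094, 0.4029]
tool_rot: [[-0.065, -0.998, -0.002], [-0.998, 0.065, 0.002], [-0.001, 0.002, -1.0]]
ft_force: [-0.2, -0.7, -4.1]
grip_width: 0.0634
```

```bash
python3 go.py .5337 .3428 .235 7.9
```

```text
t 23.15 p [ 0.4893 -0.3094  0.4029] h -93.7 tilt [-0.0017  0.0016] q [-44.   24.8  69.7  -0.   85.6  49.7] w 0.0634 F [-0.2 -0.7 -4.1]
shift cm [-65.35  -0.25  16.89] wz -1.7732
```

step_arm --increments '[{"x":0,"y":0,"z":0,"wx":0,"wy":0,"wz":-0.1364,"gripper":5.5},{"x":0,"y":0,"z":0,"wx":0,"wy":0,"wz":-0.1364,"gripper":5.5},{"x":0,"y":0,"z":0,"wx":0,"wy":0,"wz":-0.1364,"gripper":5.5},{"x":0,"y":0,"z":0,"wx":0,"wy":0,"wz":-0.1364,"gripper":5.5},{"x":0,"y":0,"z":0,"wx":0,"wy":0,"wz":-0.1364,"gripper":5.5},{"x":0,"y":0,"z":0,"wx":0,"wy":0,"wz":-0.1364,"gripper":5.5},{"x":0,"y":0,"z":0,"wx":0,"wy":0,"wz":-0.1364,"gripper":5.5},{"x":0,"y":0,"z":0,"wx":0,"wy":0,"wz":-0.1364,"gripper":5.5},{"x":0,"y":0,"z":0,"wx":0,"wy":0,"wz":-0.1364,"gripper":5.5},{"x":0,"y":0,"z":0,"wx":0,"wy":0,"wz":-0.1364,"gripper":5.5},{"x":0,"y":0,"z":0,"wx":0,"wy":0,"wz":-0.1364,"gripper":5.5},{"x":0,"y":0,"z":0,"wx":0,"wy":0,"wz":-0.1364,"gripper":5.5},{"x":0,"y":0,"z":0,"wx":0,"wy":0,"wz":-0.1364,"gripper":5.5},{"x":0,"y":0,"z":0,"wx":0,"wy":0,"wz":0,"gripper":5.5}]'

```text
time_s: 24.55
position: [0.4894, -0.3096, 0.4027]
tool_rot: [[0.99, 0.139, -0.002], [0.139, -0.99, 0.002], [-0.002, -0.002, -1.0]]
ft_force: [-0.2, 0.1, -3.3]
grip_width: 0.0635
```

step_arm --increments '[{"x":0.35,"y":-1.684,"z":0,"wx":0,"wy":0,"wz":0,"gripper":5.5},{"x":0.703,"y":-3.368,"z":0,"wx":0,"wy":0,"wz":0,"gripper":5.5},{"x":0.703,"y":-3.368,"z":0,"wx":0,"wy":0,"wz":0,"gripper":5.5},{"x":0.703,"y":-3.368,"z":0,"wx":0,"wy":0,"wz":0,"gripper":5.5},{"x":0.703,"y":-3.368,"z":0,"wx":0,"wy":0,"wz":0,"gripper":5.5},{"x":0.703,"y":-3.368,"z":0,"wx":0,"wy":0,"wz":0,"gripper":5.5},{"x":0.703,"y":-3.368,"z":0,"wx":0,"wy":0,"wz":0,"gripper":5.5},{"x":0.703,"y":-3.368,"z":0,"wx":0,"wy":0,"wz":0,"gripper":5.5},{"x":0.703,"y":-3.368,"z":0,"wx":0,"wy":0,"wz":0,"gripper":5.5},{"x":0.703,"y":-3.368,"z":0,"wx":0,"wy":0,"wz":0,"gripper":5.5},{"x":0.703,"y":-3.368,"z":0,"wx":0,"wy":0,"wz":0,"gripper":5.5},{"x":0.703,"y":-3.368,"z":0,"wx":0,"wy":0,"wz":0,"gripper":5.5},{"x":0.703,"y":-3.368,"z":0,"wx":0,"wy":0,"wz":0,"gripper":5.5},{"x":0.703,"y":-3.368,"z":0,"wx":0,"wy":0,"wz":0,"gripper":5.5},{"x":0.703,"y":-3.368,"z":0,"wx":0,"wy":0,"wz":0,"gripper":5.5},{"x":0.703,"y":-3.368,"z":0,"wx":0,"wy":0,"wz":0,"gripper":5.5},{"x":0.703,"y":-3.368,"z":0,"wx":0,"wy":0,"wz":0,"gripper":5.5},{"x":0.703,"y":-3.368,"z":0,"wx":0,"wy":0,"wz":0,"gripper":5.5},{"x":0.703,"y":-3.368,"z":0,"wx":0,"wy":0,"wz":0,"gripper":5.5},{"x":0.35,"y":-1.684,"z":0,"wx":0,"wy":0,"wz":0,"gripper":5.5}]'

```text
time_s: 26.55
position: [0.5326, 0.3457, 0.4033]
tool_rot: [[0.991, 0.136, -0.002], [0.136, -0.991, 0.0], [-0.002, -0.0, -1.0]]
ft_force: [0.3, 0.1, -2.9]
grip_width: 0.0636
```

step_arm --increments '[{"x":0,"y":0,"z":0,"wx":0,"wy":0,"wz":0,"gripper":5.5},{"x":0,"y":0,"z":0,"wx":0,"wy":0,"wz":0,"gripper":5.5},{"x":0,"y":0,"z":0,"wx":0,"wy":0,"wz":0,"gripper":5.5}]'

```text
time_s: 26.85
position: [0.5336, 0.3421, 0.4041]
tool_rot: [[0.991, 0.136, -0.001], [0.136, -0.991, -0.0], [-0.001, 0.0, -1.0]]
ft_force: [-0.3, -0.3, -4.9]
grip_width: 0.0633
```

```bash
python3 go.py .5337 .3428 .2417 7.9; python3 - <<'E'
from rig import env
import cv2
from h import *
w=env.get_image("wrist");c=w["color"].copy()
a=np.radians(7.9);ca,sa=np.cos(a),np.sin(a)
P=lambda hx,hy,z:[(.5337+ca*x-sa*y,.3428+sa*x+ca*y,z) for x in(-hx,hx) for y in hy]
for u,v in proj(w,P(.04,(-.028,.028,-.04,.04),.112)):cv2.circle(c,(int(u),int(v)),2,(0,0,255),-1)
for u,v in proj(w,P(.02,(-.02,.02),.01)):cv2.circle(c,(int(u),int(v)),2,(255,0,0),-1)
z=.4029-.2357+.104
for u,v in proj(w,P(.032,(-.022,.022),z)):cv2.circle(c,(int(u),int(v)),2,(0,255,0),-1)
cv2.imwrite("pics/w6.png",c)
E
```

```text
t 26.85 p [0.5336 0.3421 0.4041] h 7.79 tilt [-0.0006 -0.0004] q [22.  30.5 59.8 -0.  89.8 14.2] w 0.0633 F [-0.3 -0.3 -4.9]
shift cm [ 0.03 -0.08 16.24] wz -0.0019
```

View pics/w6.png

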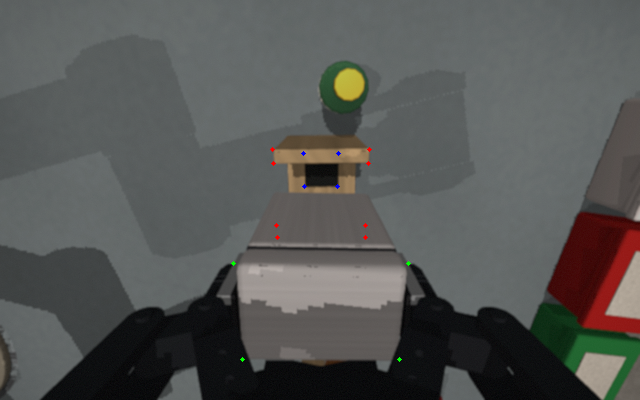

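The stand outline matches, and the tin's lid sits on its predicted place (green dots) within about 2 mm, so it will clear the cheeks. Lowering.

step_arm --increments '[{"x":0.02,"y":-0.08,"z":2,"wx":0,"wy":0,"wz":-0.0019,"gripper":5.5},{"x":0,"y":0,"z":3,"wx":0,"wy":0,"wz":0,"gripper":5.5},{"x":0,"y":0,"z":1.5,"wx":0,"wy":0,"wz":0,"gripper":5.5},{"x":0,"y":0,"z":1.5,"wx":0,"wy":0,"wz":0,"gripper":5.5},{"x":0,"y":0,"z":2,"wx":0,"wy":0,"wz":0,"gripper":5.5},{"x":0,"y":0,"z":2,"wx":0,"wy":0,"wz":0,"gripper":5.5},{"x":0,"y":0,"z":1.6,"wx":0,"wy":0,"wz":0,"gripper":5.5},{"x":0,"y":0,"z":1.2,"wx":0,"wy":0,"wz":0,"gripper":5.5},{"x":0,"y":0,"z":0.6,"wx":0,"wy":0,"wz":0,"gripper":5.5},{"x":0,"y":0,"z":0.4,"wx":0,"wy":0,"wz":0,"gripper":5.5},{"x":0,"y":0,"z":0.2,"wx":0,"wy":0,"wz":0,"gripper":5.5},{"x":0,"y":0,"z":0,"wx":0,"wy":0,"wz":0,"gripper":5.5},{"x":0,"y":0,"z":0,"wx":0,"wy":0,"wz":0,"gripper":5.5}]'

```text
time_s: 28.2
position: [0.5339, 0.3436, 0.2448]
tool_rot: [[0.99, 0.139, 0.001], [0.139, -0.99, 0.0], [0.001, -0.0, -1.0]]
ft_force: [-0.2, -0.1, -3.6]
grip_width: 0.0635
```

Still hanging free, 3 mm up, with no side force. Lower it the last bit.

step_arm --increments '[{"x":0,"y":0,"z":0.2,"wx":0,"wy":0,"wz":0,"gripper":5.5},{"x":0,"y":0,"z":0.12,"wx":0,"wy":0,"wz":0,"gripper":5.5},{"x":0,"y":0,"z":0,"wx":0,"wy":0,"wz":0,"gripper":5.5},{"x":0,"y":0,"z":0,"wx":0,"wy":0,"wz":0,"gripper":5.5}]'

```text
time_s: 28.6
position: [0.5338, 0.3435, 0.2417]
tool_rot: [[0.99, 0.139, 0.001], [0.139, -0.99, 0.0], [0.001, -0.0, -1.0]]
ft_force: [-1.6, -2.2, 4.4]
grip_width: 0.0637
```

Contact exactly at the expected height. Release and retreat.

step_arm --increments '[{"x":0,"y":0,"z":0,"wx":0,"wy":0,"wz":0,"gripper":8.5},{"x":0,"y":0,"z":0,"wx":0,"wy":0,"wz":0,"gripper":8.5},{"x":0,"y":0,"z":0,"wx":0,"wy":0,"wz":0,"gripper":8.5},{"x":0,"y":0,"z":0,"wx":0,"wy":0,"wz":0,"gripper":8.5},{"x":0,"y":0,"z":-1.4,"wx":0,"wy":0,"wz":0,"gripper":8.5},{"x":0,"y":0,"z":-3,"wx":0,"wy":0,"wz":0,"gripper":8.5},{"x":0,"y":0,"z":-4,"wx":0,"wy":0,"wz":0,"gripper":8.5},{"x":0,"y":0,"z":-4,"wx":0,"wy":0,"wz":0,"gripper":8.5},{"x":0,"y":0,"z":-3,"wx":0,"wy":0,"wz":0,"gripper":8.5},{"x":0,"y":0,"z":-1,"wx":0,"wy":0,"wz":0,"gripper":8.5},{"x":0,"y":0,"z":0,"wx":0,"wy":0,"wz":0,"gripper":8.5},{"x":0,"y":0,"z":0,"wx":0,"wy":0,"wz":0,"gripper":8.5}]'

```text
time_s: 29.8
position: [0.5338, 0.3435, 0.4032]
tool_rot: [[0.99, 0.139, -0.003], [0.139, -0.99, -0.001], [-0.003, 0.001, -1.0]]
ft_force: [-0.7, -0.5, -0.5]
grip_width: 0.0851
```

```bash
python3 go.py; python3 - <<'E'
from rig import env
import cv2
from h import *
w=env.get_image("wrist");s=env.get_image("scene");c=w["color"].copy()
a=np.radians(7.9);ca,sa=np.cos(a),np.sin(a)
P=lambda hx,hy,z:[(.5337+ca*x-sa*y,.3428+sa*x+ca*y,z) for x in(-hx,hx) for y in hy]
for u,v in proj(w,P(.04,(-.028,.028,-.04,.04),.112)):cv2.circle(c,(int(u),int(v)),1,(0,0,255),-1)
for u,v in proj(w,P(.032,(-.022,.022),.11)):cv2.circle(c,(int(u),int(v)),1,(0,255,0),-1)
o=np.hstack([cv2.resize(c[100:260,240:400],(400,400),interpolation=cv2.INTER_CUBIC),cv2.resize(s["color"][130:290,160:510],(400,183))[:183] if 0 else cv2.copyMakeBorder(cv2.resize(s["color"][150:280,270:510],(400,217),interpolation=cv2.INTER_CUBIC),0,183,0,0,0)])
cv2.imwrite("pics/fin.png",o)
E
```

```text
t 29.8 p [0.5338 0.3435 0.4032] h 8.0 tilt [-0.0026 -0.001 ] q [22.1 30.6 59.7  0.  89.9 14.1] w 0.0851 F [-0.7 -0.5 -0.5]
```

View pics/fin.png

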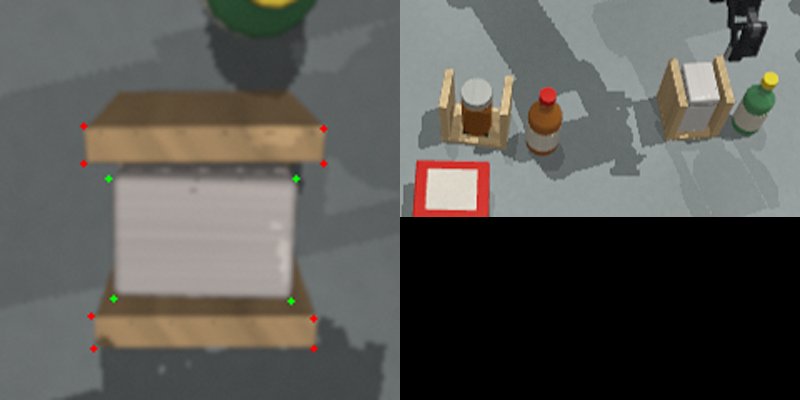

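The tin lies centred between the cheeks of the narrow stand, its lid edges at the predicted corners within 1–2 mm. The jar stands upright in the wide stand, and the bottles and tub are in place.

```bash
python3 -c "
from rig import env
print(env.close_job())"
```

```text
the job is handed in; nothing more can be done
None
```

The tin and the jar are swapped, and I handed the job in after about 30 s of the 67 s allowed. I set the tin aside on the mat, moved the jar to the wide stand, re-gripped the tin across its length and put it in the narrow stand.

**Last checks:**
- **Tin:** it sits along the cheeks of the narrow stand, within about 2 mm of the middle. It made contact at the expected height.
- **Jar:** it is upright and within about 2 mm of the middle of the wide stand.
- **Bystanders:** both bottles and the tub look unmoved in the final picture. The measure was last seen in place just before the second tin pickup and is not in that final picture.
- **Gripper:** it is open, about 16 cm above the tin, touching nothing.

**What went wrong or disagreed:**
- **First moves:** the first two move calls were refused because every row must give all its keys. Nothing moved.
- **Cameras:** the top and scene cameras differed by about 4 mm. I used the mean of the two, and the wrist camera later confirmed it to 1–2 px.

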